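# Charge the nugget feeder and hold its sprung gate half open

## Task

With the scoop, scoop up at least two of the three round glass nuggets lying in the blue tray, tip them into the feeder's hopper while its brass gate is still shut, then stand the scoop upright on the bench and let go of it. Then pull the gate by its black post against the spring to half of its travel, never to the far stop, so that at least two nuggets drop into the dish below, and finish while still holding the gate half open with the fingers. Do not shift the bead stamp, the cork or the lighter.

Things in the scene. Friction and masses are not known exactly. Their poses are not given: they have to be found in the camera images.
- feeder: Grey nugget feeder fixed to the bench, left of the burner, 110 mm wide. Origin on the bench plane straight below the middle of its square aluminium hopper; its own -x is the side where the gate's post stands (toward the robot at yaw 0), z up. Hopper mouth: 100 x 100 mm inside the rim, rim 125 mm above the bench, walls sloping to a 34 mm square throat at 70 mm. Below the gate, straight under the throat, a round steel dish, 80 mm across.
- shutter (a joint): Travel of the feeder's brass sliding gate in m: 0 = shut (spring home), 0.08 = far stop, grows as the post is pulled along the feeder's -x. A spring pulls it shut: 3 N at 0, 7 N at 0.04, 11 N at 0.08. A 36 mm port in the plate lies under the throat at 0.04 (half travel); at 0 and at 0.08 solid plate closes the throat. A red line across the plate, just clear of the grey bridge at the front, shows at half travel.
- shutter_handle (a point): Grip point on the gate's black post, which moves with the gate: post 16 x 16 mm, vertical; this point is 105 mm above the bench and the post's top 20 mm above it. With the gate shut it is 95 mm from the hopper's middle along the feeder's -x; nearest rim of the hopper 32 mm from the post. Axes as the feeder's.
- hopper (a point): Point in the middle of the hopper, 90 mm above the bench.
- dish (a point): Point in the catch dish, 20 mm above the bench, straight below the throat; a nugget within 40 mm of it is in the dish.
- tray: Blue tray fixed to the bench, 178 x 80 mm, inside width 72 mm, walls 26 mm high, floor 3 mm thick. Origin under its middle; its long axis is x. Its -x end (toward the robot at yaw 0) is a steep end wall leaning outward, 70 degrees from level, 42 mm high over the bench. The nuggets lie toward that end, the scoop stands at the +x end. The bench straight ahead of the robot, x 0.40 to 0.50 m and y -0.07 to 0.03 m, is clear for setting the scoop down.
- ramp_foot (a point): Middle of the foot of the tray's leaning end wall, on the tray's floor (65 mm from the tray's origin along its -x). Drawing the scoop's lip along the floor to within 2 mm of this line drives it under the nuggets; raising the lip along the wall while leaning the pan back some 25 degrees then rolls them in.
- scoop_handle (a point): Grip point on the scoop's upright wooden handle: 22 mm (scoop x) by 16 mm (scoop y), free from 40 mm to 115 mm above the scoop's underside; this point is 90 mm above the underside. Axes are the scoop's: its open lip points along -x (toward the leaning end wall), z up. The lip lies 55 mm from this point along -x and 90 mm below it. Loose, about 0.09 kg.
- scoop_pan (a point): Middle of the scoop's pan, 10 mm above its underside, 30 mm behind the lip. Steel pan 62 mm wide, 61 mm long, floor 2 mm (lip 1 mm), open at the -x end, side walls ending 14 mm behind the lip, back wall 32 mm high.
- nugget_1_center (a point): Centre of a round glass nugget, 16 mm diameter, blue, 12 g, polished (friction about 0.25); rolls on slopes above about 8 degrees.
- nugget_2_center (a point): Centre of a round glass nugget, 16 mm diameter, orange, 12 g, polished (friction about 0.25); rolls on slopes above about 8 degrees.
- nugget_3_center (a point): Centre of a round glass nugget, 16 mm diameter, green, 12 g, polished (friction about 0.25); rolls on slopes above about 8 degrees.
- stamp: Bead stamp with a turned wooden handle standing by the feeder, 22 mm across, 62 mm high; leave alone. Origin under its middle.
- cork: Cork block 30 x 60 x 24 mm; leave alone. Origin under its middle.
- lighter: Black lighter 24 x 65 x 12 mm lying right of the tray; leave alone. Origin under its middle.
There are look-alikes about, which are no part of the job. Leave any green look-alike of the part that bears scoop_handle alone.

How it is judged:
By the outcome, as a careful person would: the job done as asked, in the order asked, and still so for the second after the job is handed in, while the arm keeps its last pose, push and grip.
It also fails if it takes over 64 s, if anything falls off the work surface, if the arm or the gripper's body presses on something with over 40 N, if the wrist force passes 120 N, or if a joint passes its speed limit or range.

## Robot

A 7-joint arm with a two-finger parallel gripper is mounted at the origin on a cart in front of the work surface, level with it; the furniture and walls round the work are solid. World frame = base frame: x ahead of the robot, y to its left, z up, the work surface at z = 0. Lengths are in m, angles in rad, forces in N, time in s.
With the tool pointing down it reaches from about 0.4 to 0.875 m from the base axis. Payload 19.3 kg.
Tool frame: the origin (TCP) lies at the centre of the arm's flange, where the gripper is bolted on; the fingertips stand 173 mm ahead of it and the grasp point (between the pads) lies 155 mm ahead of it; z points along the fingers, y is the line along which they close (so a half turn about z gives the same grasp; the last joint's range is limited). The gripper opens to 85 mm and grips with 20 to 120 N. Pads are 22 mm wide; open, the fingers measure 114 mm over their backs; the gripper's body (76 mm by 85 mm) begins 54 mm behind the grasp point. The pads swing forward as they close: fully open they stand 13 mm farther back than shut.
Start: joints at [-1.178, 0.521, -0.036, 1.599, 0.021, 1.021, -0.113], TCP at [0.279, 0.559, 0.405] pointing down, gripper open.
Joint ranges: [-2.91, 2.91], [-0.3, 2.13], [-1.5, 1.42], [0.17, 2.43], [-1.26, 4.41], [0.16, 1.93], [-2.52, 2.52]. Speed limits (rad/s): [1.89, 1.89, 2.39, 2.39, 3.01, 3.01, 3.01].

## Interface

Orientations are given as [roll, pitch, yaw] about the fixed x, y, z axes, in that order (R = Rz(yaw) Ry(pitch) Rx(roll)).
In Python, from workcell import bot, imaging, job gives the robot as it stands.
- The arm moves only by the tool carry_out, never from a script. Its argument "targets" is a list of rows, each a list of 3 entries, a list of its own where there are three numbers: the shift along the tool's x, y, z in units of 0.25 m (1.0 is 0.25 m), then the turn, a rotation vector about the tool's x, y, z in units of 180 degrees (1.0 is 180 degrees), then the opening, from 0 (shut) to 1 (fully open). In form: [[[tx, ty, tz], [wx, wy, wz], jaw], ...]. A call has 1 to 8 rows; each row shifts and turns the commanded pose from where the row before left it, along the tool's axes as they then stand; what a row does not reach is not made up. A row lasts 1/8 s, in which the tool goes at most 62.5 mm and 10.7 degrees, less where a joint would pass 70% of its speed; a pose out of reach is approached as far as the arm can. A call with a number of a shift or a turn outside -1 to 1 is refused whole. A call with a gripper value outside its range is refused whole. The fingers move at their own pace and stop on an object; "force" is the grip in N (left out, the last holds). Time passes only in rows, so rows that do not move let the fingers close. It gives the time, the measured TCP pose, the force and the opening at its end, in the units of the state.
- bot.observe(): the state, without advancing time (a new reading comes with each control period).
- imaging.grab_frame(name): name is "scene" or "top" or "wrist"; returns a dict with "pixels" (384x512x3 uint8, red, green, blue), "mtx" (3x3 intrinsics, pixels), "cam_to_world" (4x4, takes a point from camera to world coordinates); the wrist camera has in their place "mount" (4x4, takes a point from camera to tool coordinates, whose origin is the TCP and whose axes are the flange's). Camera axes: x right, y down, z forward; pixel columns grow to the right and rows downward; lengths in m; the calibration is good to about 2 mm. A picture is of the moment at which its call begins: read the wrist's pose just before it. There is no depth.
- job.job_done(): hands the job in, once; it reports no verdict.
The state is a dict: "clock": time; "qpos": joint angles; "qd": joint speeds; "joint_efforts": joint torques, N m; "position": TCP position; "tool_rot": TCP orientation; "force": force on the tool from outside, world axes, zero at the start; "moment": the same for the moment, N m; "grip_width": finger opening in m.
Only numpy, scipy, OpenCV 4.12 (cv2) and the standard library are available. Lean on these libraries where they do the work, as an engineer would, in place of code of your own. Each camera call takes 0.05 s, during which the arm holds its last target. There are 200 camera calls.

## Working session

There is one attempt and no reset: what is moved stays moved. The work goes in short steps, Python scripts to look and compute and a tool call to move; the robot and the scene stay as the last step left them, time stands still between calls to the robot, and variables do not carry over. Pictures are saved under pics/ and viewed, on a budget of 10 in all, crops included, one or two more only if the job needs it, and the job is handed in when it is done.

Besides the shell and the picture viewer there is one more tool, called after "Request:" as name(argument=value, ...), one argument or row to a line, values as JSON. carry_out: Moves the arm, as the interface text tells. Its arguments: {"type":"object","properties":{"targets":{"type":"array"},"force":{"type":"number"}},"required":["targets"]}

```bash
ls; mkdir -p pics
python3 - <<'E'
from workcell import bot, imaging, job
import cv2,pickle
print(bot.observe())
d={}
for n in ("scene","top"):
    f=imaging.grab_frame(n); d[n]=f
    print(n,f["mtx"],f.get("cam_to_world"))
    cv2.imwrite(f"pics/{n}0.png",cv2.resize(f["pixels"][:,:,::-1],(768,576),interpolation=cv2.INTER_CUBIC))
pickle.dump(d,open("f0.pkl","wb"))
E
```

```text
pics
{'clock': 0.0, 'qpos': array([-1.17817745,  0.52202885, -0.03631901,  1.59998147,  0.02121895,
        1.0210773 , -0.11280532]), 'qd': array([-0.00046092,  0.00054193,  0.00067388, -0.0009798 , -0.00076358,
        0.00012068, -0.00080088]), 'joint_efforts': array([ 6.77204844e-04, -9.27104974e+01,  1.98045239e+00, -3.69926727e+01,
        1.79423840e-02,  8.29517405e-03,  4.94807352e-05]), 'position': array([0.27901356, 0.55912136, 0.40412597]), 'tool_rot': array([-3.14048749e+00,  9.80203929e-05,  2.67876069e+00]), 'force': array([-0.50654165,  0.93561581,  0.23565756]), 'moment': array([-0.04240366, -0.04744755,  0.01881461]), 'grip_width': 0.08508532874365589}
scene [[453.12422712   0.         256.25351556]
 [  0.         453.12422712 194.97053873]
 [  0.           0.           1.        ]] [[-0.42848871 -0.38612696  0.8168864  -0.80860479]
 [-0.90319364  0.1577539  -0.39919289  0.63914491]
 [ 0.02527212 -0.90885625 -0.41634317  0.73864335]
 [ 0.          0.          0.          1.        ]]
top [[471.41526899   0.         254.13034875]
 [  0.         471.41526899 191.89394952]
 [  0.           0.           1.        ]] [[ 1.96204518e-02 -9.78645011e-01  2.04619112e-01  2.12855237e-01]
 [-9.99807399e-01 -1.92974258e-02  3.57416937e-03 -2.13917431e-02]
 [ 4.50779104e-04 -2.04649829e-01 -9.78835147e-01  1.51120343e+00]
 [ 0.00000000e+00  0.00000000e+00  0.00000000e+00  1.00000000e+00]]
```

View pics/top0.png

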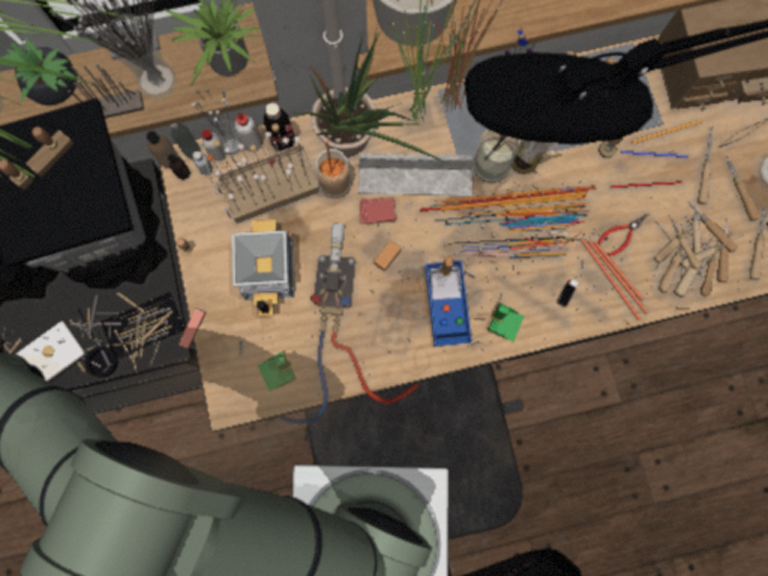

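View pics/scene0.png

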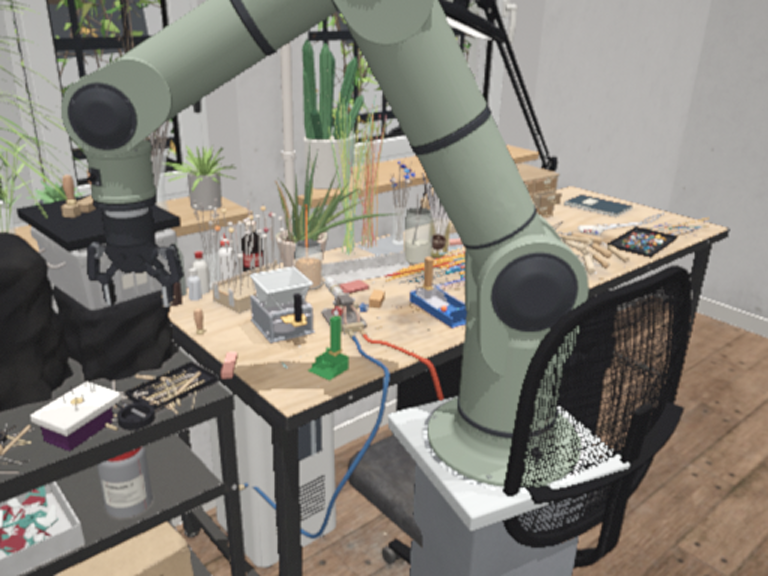

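Top view (768 px scale): the tray is at about (447,302), with the scoop handle at (446,266) and nuggets near (437–460, 308–322). The feeder hopper is at (262,260) and its post at (264,308). The stamp stands near (184,243), the lighter at (568,292), and the green look-alikes at (277,370) and (507,321).

```bash
cat > h.py <<'E'
import numpy as np, cv2
from scipy.spatial.transform import Rotation as R
def pose(s):
    T=np.eye(4); T[:3,:3]=R.from_euler('xyz',s["tool_rot"]).as_matrix(); T[:3,3]=s["position"]; return T
def ray(f,px,z,T=None):
    T=f["cam_to_world"] if T is None else T
    px=np.atleast_2d(np.asarray(px,float))
    d=np.c_[(px-[f["mtx"][0,2],f["mtx"][1,2]])/f["mtx"][0,0],np.ones(len(px))]@T[:3,:3].T
    return T[:3,3]+d*((z-T[2,3])/d[:,2])[:,None]
def proj(f,p,T=None):
    T=f["cam_to_world"] if T is None else T
    c=(np.atleast_2d(p)-T[:3,3])@T[:3,:3]
    return c[:,:2]/c[:,2:]*f["mtx"][0,0]+[f["mtx"][0,2],f["mtx"][1,2]]
E
python3 - <<'E'
from h import *; import pickle
d=pickle.load(open("f0.pkl","rb")); f=d["top"]; im=f["pixels"]
hsv=cv2.cvtColor(im,cv2.COLOR_RGB2HSV)
# tray
m=cv2.inRange(hsv,(100,120,50),(125,255,255)); m[:170]=0;m[232:]=0;m[:,:275]=0;m[:,320:]=0
n,l,st,c=cv2.connectedComponentsWithStats(m); print(st[1:],c[1:])
pts=np.argwhere(m)[:,::-1].astype(np.float32)
w=ray(f,pts,0.026)[:,:2].astype(np.float32); r=cv2.minAreaRect(w); print("tray",r)
for nm,px,z in [("handle top",(446/1.5,262/1.5),.125),("feed",(262/1.5,260/1.5),.07),("post",(264/1.5,306/1.5),.125),("nug",(460/1.5,322/1.5),.011),("nug",(445/1.5,309/1.5),.011),("nugb",(437/1.5,324/1.5),.011),("lighter",(568/1.5,292/1.5),.01),("stamp",(184/1.5,243/1.5),.06)]:
    print(nm,ray(f,px,z)[0].round(3))
for k in [(233,233),(288,233),(288,284),(233,284)]: print("rim",ray(f,np.array(k)/1.5,.125)[0].round(3))
a=cv2.resize(im[165:240,270:350],(800,750),interpolation=cv2.INTER_CUBIC)[:600,:400]
b=cv2.resize(im[145:220,145:205],(480,600),interpolation=cv2.INTER_CUBIC)[:, :400]
cv2.imwrite("pics/crop1.png",np.hstack([a,b])[:,:,::-1])
E
```

```text
[[303 174   4   3   8]
 [284 177   3  12  16]
 [287 176   6   2   9]
 [307 179   1   1   1]
 [286 186  28  44 688]] [[304.875      175.375     ]
 [284.8125     181.5625    ]
 [289.44444444 176.55555556]
 [307.         179.        ]
 [299.56686047 213.54360465]]
tray ((0.4942690432071686, -0.15735866129398346), (0.1757497787475586, 0.07685435563325882), 6.979447364807129)
handle top [ 0.558 -0.146  0.125]
feed [0.569 0.235 0.07 ]
post [0.461 0.216 0.125]
nug [ 0.455 -0.186  0.011]
nug [ 0.483 -0.154  0.011]
nugb [ 0.45  -0.137  0.011]
lighter [ 0.525 -0.421  0.01 ]
stamp [0.605 0.405 0.06 ]
rim [0.611 0.288 0.125]
rim [0.613 0.176 0.125]
rim [0.507 0.171 0.125]
rim [0.505 0.281 0.125]
```

View pics/crop1.png

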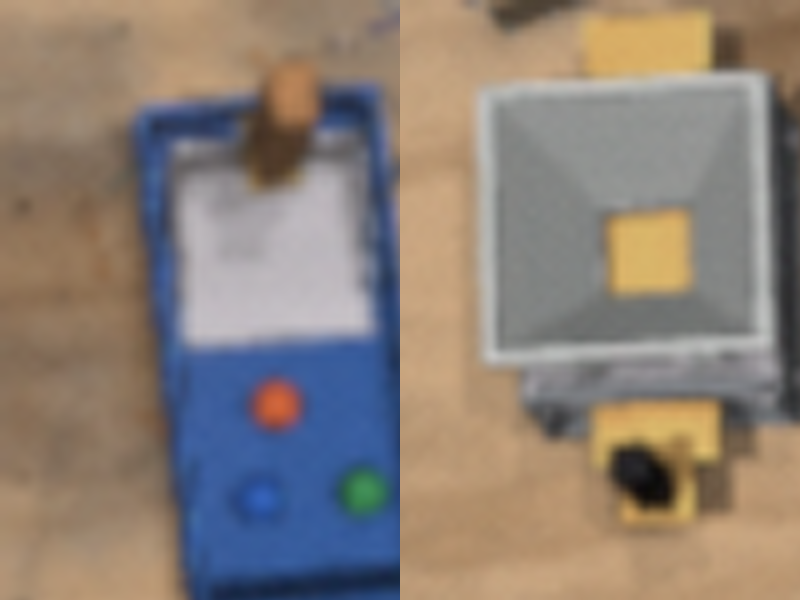

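Rough positions: tray yaw is about +7°, the scoop handle is near (0.558,-0.146) and the feeder near (0.56,0.23). I'll write a row planner and plan a view pose above the tray.

```bash
cat >> h.py <<'E'
def mat(p,rpy):
    T=np.eye(4); T[:3,:3]=R.from_euler('xyz',rpy).as_matrix(); T[:3,3]=p; return T
def plan(T0,T1,n,jaw):
    """n equal rows, straight line + constant turn, tool-frame units"""
    w=R.from_matrix(T0[:3,:3].T@T1[:3,:3]).as_rotvec(); rows=[]
    for k in range(n):
        Rk=T0[:3,:3]@R.from_rotvec(w*k/n).as_matrix()
        t=Rk.T@(T1[:3,3]-T0[:3,3])/n/.25
        rows.append([t.round(4).tolist(),(w/n/np.pi).round(4).tolist(),jaw])
    print("max turn deg/row",np.degrees(np.linalg.norm(w)/n).round(1))
    print(str(rows).replace(" ",""))
    return T1
E
python3 - <<'E'
from h import *; from workcell import bot,imaging
T=pose(bot.observe())
print(imaging.grab_frame("wrist")["mount"].round(3))
plan(T,mat([.50,-.15,.42],[np.pi,0,.122]),16,1)
E
```

```text
[[-0.001 -0.966 -0.26   0.066]
 [ 1.    -0.001  0.    -0.   ]
 [-0.    -0.26   0.966  0.031]
 [ 0.     0.     0.     1.   ]]
max turn deg/row 9.2
[[[-0.1286,-0.134,-0.0038],[-0.0,0.0,0.0509],1],[[-0.1483,-0.1118,-0.0038],[-0.0,0.0,0.0509],1],[[-0.1642,-0.0868,-0.0038],[-0.0,0.0,0.0509],1],[[-0.1759,-0.0596,-0.0039],[-0.0,0.0,0.0509],1],[[-0.1831,-0.0308,-0.0039],[-0.0,0.0,0.0509],1],[[-0.1857,-0.0013,-0.0039],[-0.0,0.0,0.0509],1],[[-0.1835,0.0283,-0.0039],[-0.0,0.0,0.0509],1],[[-0.1767,0.0571,-0.0039],[-0.0,0.0,0.0509],1],[[-0.1653,0.0845,-0.0039],[-0.0,0.0,0.0509],1],[[-0.1498,0.1097,-0.0039],[-0.0,0.0,0.0509],1],[[-0.1304,0.1322,-0.0039],[-0.0,0.0,0.0509],1],[[-0.1077,0.1512,-0.004],[-0.0,0.0,0.0509],1],[[-0.0823,0.1665,-0.004],[-0.0,0.0,0.0509],1],[[-0.0547,0.1774,-0.004],[-0.0,0.0,0.0509],1],[[-0.0258,0.1839,-0.004],[-0.0,0.0,0.0509],1],[[0.0038,0.1856,-0.004],[-0.0,0.0,0.0509],1]]
```

Request:
carry_out(
  targets=[
    [[-0.129, -0.134, -0.004], [0, 0, 0.051], 1],
    [[-0.148, -0.112, -0.004], [0, 0, 0.051], 1],
    [[-0.164, -0.087, -0.004], [0, 0, 0.051], 1],
    [[-0.176, -0.06, -0.004], [0, 0, 0.051], 1],
    [[-0.183, -0.031, -0.004], [0, 0, 0.051], 1],
    [[-0.186, -0.001, -0.004], [0, 0, 0.051], 1],
    [[-0.184, 0.028, -0.004], [0, 0, 0.051], 1],
    [[-0.177, 0.057, -0.004], [0, 0, 0.051], 1],
  ],
)

```text
clock: 1.15
position: [0.389, 0.2026, 0.4128]
tool_rot: [3.142, -0.0, 1.392]
force: [1.8, 0.1, 0.2]
grip_width: 0.0854
```

Request:
carry_out(
  targets=[
    [[-0.165, 0.085, -0.004], [0, 0, 0.051], 1],
    [[-0.15, 0.11, -0.004], [0, 0, 0.051], 1],
    [[-0.13, 0.132, -0.004], [0, 0, 0.051], 1],
    [[-0.108, 0.151, -0.004], [0, 0, 0.051], 1],
    [[-0.082, 0.167, -0.004], [0, 0, 0.051], 1],
    [[-0.055, 0.177, -0.004], [0, 0, 0.051], 1],
    [[-0.026, 0.184, -0.004], [0, 0, 0.051], 1],
    [[0, 0.186, -0.004], [0, 0, 0.051], 1],
  ],
)

```text
clock: 2.15
position: [0.4971, -0.1526, 0.4207]
tool_rot: [-3.142, -0.0, 0.11]
force: [0.3, 0.3, 0.1]
grip_width: 0.0854
```

Run:
```python
from h import *; from workcell import bot,imaging; import pickle
s=bot.observe(); f=imaging.grab_frame("wrist")
print(s["clock"],s["position"],s["tool_rot"],s["qpos"].round(2),np.abs(s["qd"]).max())
f["cam_to_world"]=pose(s)@f["mount"]; pickle.dump(f,open("w1.pkl","wb"))
cv2.imwrite("pics/w1.png",cv2.resize(f["pixels"][:,:,::-1],(768,576),interpolation=cv2.INTER_CUBIC))
```

```text
2.15 [ 0.4970835  -0.15263498  0.42069485] [-3.14150307e+00 -6.07744773e-05  1.10410035e-01] [-0.36  0.42  0.74  1.88 -0.34  0.97 -0.93] 0.6225658523998594
```

View pics/w1.png

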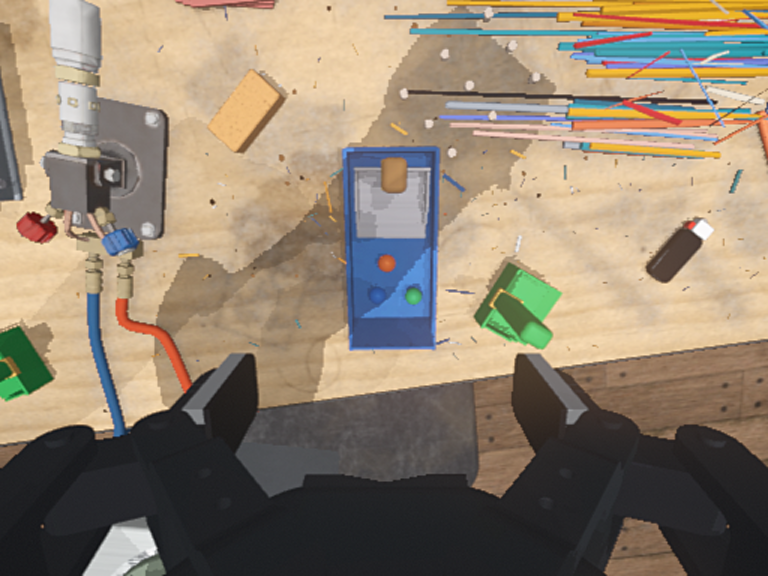

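Wrist view (768 px): tray rim corners at (343,148), (439,148), (435,349) and (350,349), with the ramp foot line at row ~317. The handle top is at (393,160). Nuggets are orange (387,263), blue (377,295) and green (413,296). A green look-alike sits right of the tray at (520,300).

Run:
```python
from h import *; import pickle
f=pickle.load(open("w1.pkl","rb")); im=f["pixels"]; hsv=cv2.cvtColor(im,cv2.COLOR_RGB2HSV)
P=lambda x,y,z:ray(f,((x+.5)/1.5-.5,(y+.5)/1.5-.5),z)[0].round(4)
c=[P(343,148,.026),P(439,148,.026),P(435,349,.042),P(350,349,.042)]
for k in c: print("rim",k)
x=(c[0]+c[1])/2-(c[2]+c[3])/2; print("yaw axis",np.arctan2(x[1],x[0]), "len",np.hypot(x[0],x[1]),"w",np.linalg.norm(c[0]-c[1]),np.linalg.norm(c[2]-c[3]))
print("ramp foot",P(393,317,.003))
print("handle top",P(393,158,.118),P(394,189,.118),"shank base?")
print("lookalike top",P(537,335,.118),"base",P(520,300,.0))
def blob(lo,hi,box):
    m=cv2.inRange(hsv,lo,hi); b=np.zeros_like(m); x0,y0,x1,y1=[int(v/1.5) for v in box]; b[y0:y1,x0:x1]=m[y0:y1,x0:x1]
    n,l,st,ce=cv2.connectedComponentsWithStats(b); i=1+st[1:,4].argmax(); return ce[i],st[i]
for n,lo,hi in [("or",(3,120,100),(20,255,255)),("gr",(50,120,60),(85,255,255)),]:
    ce,st=blob(lo,hi,(355,240,430,316)); print(n,ce,st,ray(f,ce,.011)[0].round(4))
print("blue",P(377,295,.011))
ce,st=blob((8,80,60),(22,255,255),(375,150,415,200)); print("handle",ce,st)
ce,st=blob((8,80,60),(22,255,255),(375,150,415,200))
# pan: light grey region
m=cv2.inRange(hsv,(0,0,120),(179,60,255)); b=np.zeros_like(m); b[100:162,236:290]=m[100:162,236:290]
pts=np.argwhere(b)[:,::-1].astype(np.float32); print("pan px",pts.min(0)*1.5,pts.max(0)*1.5)
print("lip L/R",P(359,236,.004),P(429,236,.004))
```

```text
rim [ 0.5788 -0.1093  0.026 ]
rim [ 0.5873 -0.1869  0.026 ]
rim [ 0.4191 -0.2056  0.042 ]
rim [ 0.4109 -0.1312  0.042 ]
yaw axis 0.12021491414877683 len 0.16927165297237465 w 0.0780641402950164 0.07485051770028046
ramp foot [ 0.4314 -0.1676  0.003 ]
handle top [ 0.5722 -0.1494  0.118 ] [ 0.554  -0.1521  0.118 ] shank base?
lookalike top [ 0.4683 -0.2602  0.118 ] base [ 0.4607 -0.2865  0.    ]
or [257.24731183 175.03225806] [252 170  11  11  93] [ 0.485 -0.155  0.011]
gr [275.11904762 197.5       ] [270 193  11  10  84] [ 0.456  -0.1833  0.011 ]
blue [ 0.4538 -0.15    0.011 ]
handle [261.98659517 116.05898123] [254 105  17  23 373]
pan px [354.  157.5] [430.5 237. ]
lip L/R [ 0.5055 -0.128   0.004 ] [ 0.5125 -0.1912  0.004 ]
```

Run:
```python
from h import *; from workcell import bot,imaging
s=bot.observe(); T=pose(s); print(s["clock"],T[:3,3],s["tool_rot"])
A=plan(T,mat([.5635,-.1525,.40],[np.pi,0,.118]),3,1)
plan(A,mat([.5635,-.1525,.248],[np.pi,0,.118]),4,1)
```

```text
2.2 [ 0.49745396 -0.1575729   0.42119084] [ 3.13846941e+00 -1.03923691e-03  9.76582945e-02]
max turn deg/row 0.4
[[[0.0883,0.0018,0.0284],[0.0003,-0.0001,-0.0022],1],[[0.0883,0.0024,0.0283],[0.0003,-0.0001,-0.0022],1],[[0.0883,0.003,0.0283],[0.0003,-0.0001,-0.0022],1]]
max turn deg/row 0.0
[[[-0.0,-0.0,0.152],[0.0,0.0,0.0],1],[[-0.0,-0.0,0.152],[0.0,0.0,0.0],1],[[-0.0,-0.0,0.152],[0.0,0.0,0.0],1],[[-0.0,-0.0,0.152],[0.0,0.0,0.0],1]]
```

Request:
carry_out(
  targets=[
    [[0.084, 0.012, 0.027], [0, 0, 0], 1],
    [[0.084, 0.012, 0.027], [0, 0, 0], 1],
    [[0.084, 0.012, 0.027], [0, 0, 0], 1],
    [[0, 0, 0], [0, 0, 0], 1],
    [[0, 0, 0], [0, 0, 0], 1],
    [[0, 0, 0], [0, 0, 0], 1],
  ],
)

```text
clock: 2.95
position: [0.56, -0.153, 0.4008]
tool_rot: [-3.141, -0.0, 0.115]
force: [0.5, -0.0, 0.2]
grip_width: 0.0854
```

Run:
```python
from h import *; from workcell import bot,imaging; import pickle
s=bot.observe(); f=imaging.grab_frame("wrist"); T=pose(s)@f["mount"]; f["cam_to_world"]=T
print(s["clock"],s["position"],s["tool_rot"],s["qpos"].round(2),np.abs(s["qd"]).max())
im=f["pixels"]; hsv=cv2.cvtColor(im,cv2.COLOR_RGB2HSV)
px=proj(f,[[.5635,-.1525,.118]])[0]; print("pred handle px",px)
x,y=px.astype(int)
m=cv2.inRange(hsv,(8,70,60),(24,255,255)); print(m.shape)
a=im[max(0,y-100):y+130,max(0,x-110):x+110]; cv2.imwrite("pics/w2.png",cv2.resize(a[:,:,::-1],None,fx=2.5,fy=2.5,interpolation=cv2.INTER_CUBIC)); print(max(0,x-110),max(0,y-100))
pickle.dump(f,open("w2.pkl","wb"))
```

```text
2.95 [ 0.5599563  -0.15303774  0.40078543] [-3.14146814e+00 -2.93544448e-04  1.15008162e-01] [-0.31  0.55  0.69  1.75 -0.41  0.99 -0.91] 0.0026910022699044816
pred handle px [256.25081951 186.16843782]
(384, 512)
146 86
```

View pics/w2.png

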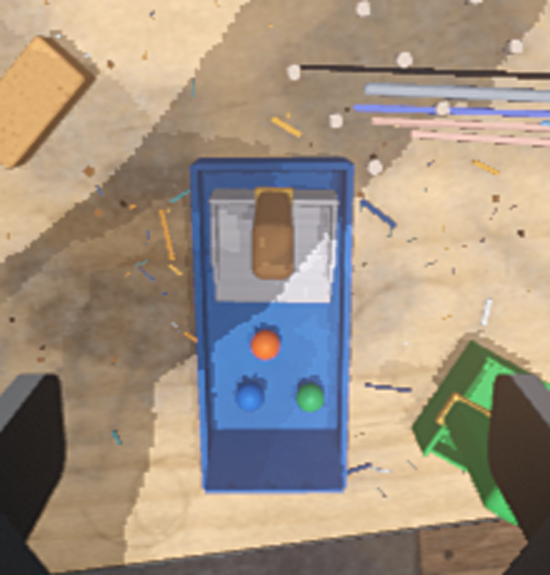

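Closer view: handle top face centred at crop (272,252), lip line at crop row 301, ramp foot at row 430, tray centred on column ~275. This agrees with the prediction to within about 1.5 px. I'll descend and compute the lip-to-foot distance.

Request:
carry_out(
  targets=[
    [[0.014, 0, 0.152], [0, 0, 0.001], 1],
    [[0, 0, 0.152], [0, 0, 0], 1],
    [[0, 0, 0.152], [0, 0, 0], 1],
    [[0, 0, 0.102], [0, 0, 0], 1],
    [[0, 0, 0.053], [0, 0, 0], 1],
    [[0, 0, 0], [0, 0, 0], 1],
    [[0, 0, 0], [0, 0, 0], 1],
  ],
  force=70,
)

```text
clock: 3.88
position: [0.5642, -0.1527, 0.2488]
tool_rot: [3.141, -0.001, 0.112]
force: [0.3, -0.4, -0.1]
grip_width: 0.0855
```

Run:
```python
from h import *; from workcell import bot; import pickle
f=pickle.load(open("w2.pkl","rb"))
P=lambda x,y,z:ray(f,((x+.5)/2.5-.5+146,(y+.5)/2.5-.5+86),z)[0].round(4)
print("lip",P(215,301,.004),P(331,301,.004),"foot",P(215,430,.003),P(338,430,.003),"hand",P(272,230,.118),P(272,278,.118))
s=bot.observe();print(s["position"],s["tool_rot"],s["force"],s["qpos"].round(2))
```

```text
lip [ 0.504  -0.1257  0.004 ] [ 0.5112 -0.1881  0.004 ] foot [ 0.4265 -0.1327  0.003 ] [ 0.4346 -0.2026  0.003 ] hand [ 0.5712 -0.15    0.118 ] [ 0.5532 -0.1521  0.118 ]
[ 0.56417808 -0.15271124  0.248759  ] [ 3.14120666e+00 -1.34120551e-03  1.12041614e-01] [ 0.25969302 -0.40366545 -0.10322573] [-0.2   0.74  0.54  1.85 -0.57  0.71 -0.79]
```

Request:
carry_out(
  targets=[
    [[0, 0, 0], [0, 0, 0], 0],
    [[0, 0, 0], [0, 0, 0], 0],
    [[0, 0, 0], [0, 0, 0], 0],
    [[0, 0, 0], [0, 0, 0], 0],
    [[0, 0, 0], [0, 0, 0], 0],
    [[0, 0, 0], [0, 0, 0], 0],
    [[0, 0, 0], [0, 0, 0], 0],
  ],
  force=70,
)

```text
clock: 4.75
position: [0.5639, -0.1526, 0.2477]
tool_rot: [3.142, 0.0, 0.112]
force: [0.1, -0.1, -0.9]
grip_width: 0.0156
```

Request:
carry_out(
  targets=[
    [[-0.012, 0, 0], [0, 0, -0.001], 0],
    [[-0.02, 0, 0], [0, 0, -0.001], 0],
    [[-0.024, 0, 0], [0, 0, 0], 0],
    [[-0.024, 0, 0], [0, 0, 0], 0],
    [[-0.024, 0, 0], [0, 0, 0], 0],
    [[-0.024, 0, 0], [0, 0, 0], 0],
    [[-0.024, 0, 0], [0, 0, 0], 0],
    [[-0.02, 0, 0], [0, 0, 0], 0],
  ],
)

```text
clock: 5.75
position: [0.5208, -0.1577, 0.2477]
tool_rot: [3.142, -0.0, 0.118]
force: [-0.7, -0.3, -0.4]
grip_width: 0.0151
```

Request:
carry_out(
  targets=[
    [[-0.02, 0, 0], [0, 0, 0], 0],
    [[-0.02, 0, 0], [0, 0, 0], 0],
    [[-0.02, 0, 0], [0, 0, 0], 0],
    [[-0.02, 0, 0], [0, 0, 0], 0],
    [[-0.02, 0, 0], [0, 0, 0], 0],
    [[-0.016, 0, 0], [0, 0, 0], 0],
    [[-0.012, 0, 0], [0, 0, 0], 0],
    [[0, 0, 0], [0, 0, 0], 0],
  ],
)

```text
clock: 6.75
position: [0.4893, -0.1614, 0.2477]
tool_rot: [-3.142, 0.0, 0.118]
force: [0.1, 0.2, -0.9]
grip_width: 0.0153
```

Run:
```python
from h import *; from workcell import bot,imaging; import pickle
s=bot.observe(); f=imaging.grab_frame("wrist"); f["cam_to_world"]=pose(s)@f["mount"]
print(s["clock"],s["position"],s["tool_rot"],s["qpos"].round(2),s["force"])
print("lip from handle",s["position"]-.055*np.array([np.cos(.12),np.sin(.12),0]))
pickle.dump(f,open("w3.pkl","wb"))
fx=proj(f,[[.4305,-.167,.003]])[0];print(fx)
cv2.imwrite("pics/w3.png",cv2.resize(f["pixels"][:,:,::-1],(768,576),interpolation=cv2.INTER_CUBIC))
```

```text
6.75 [ 0.48930191 -0.16142652  0.24773892] [-3.14152799e+00  9.03688722e-06  1.18230805e-01] [-0.17  0.66  0.52  2.03 -0.57  0.6  -0.71] [ 0.082666    0.21208164 -0.90831263]
lip from handle [ 0.43469744 -0.16801069  0.24773892]
[254.72648312 269.02281405]
```

View pics/w3.png

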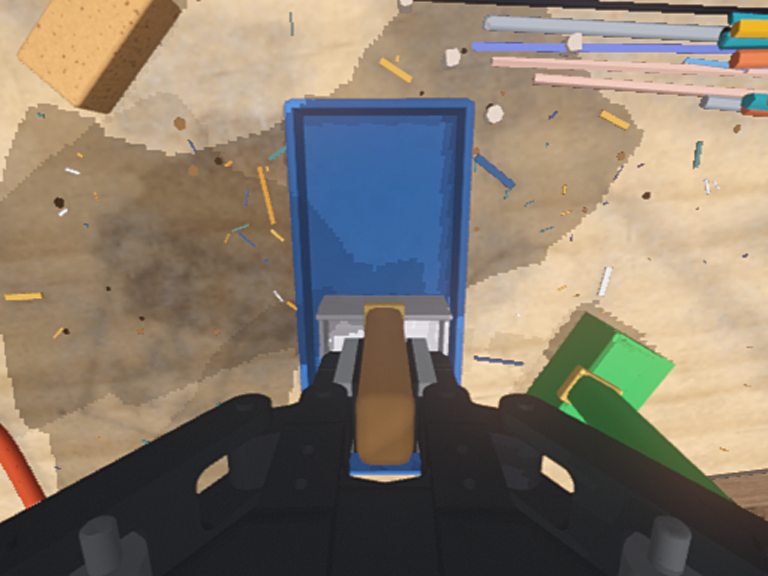

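The scoop is now at the -x end of the tray, laterally centred; the lip is hidden behind the fingers. The estimated gap to the ramp foot is 3–4 mm, so I'll creep until I feel contact.

Request:
carry_out(
  targets=[
    [[-0.004, 0, 0], [0, 0, 0], 0],
    [[-0.004, 0, 0], [0, 0, 0], 0],
    [[0, 0, 0], [0, 0, 0], 0],
  ],
)

```text
clock: 7.18
position: [0.4876, -0.1616, 0.2478]
tool_rot: [3.142, -0.0, 0.118]
force: [1.4, 0.4, -1.4]
grip_width: 0.0151
```

Request:
carry_out(
  targets=[
    [[-0.004, 0, 0], [0, 0, 0], 0],
    [[0, 0, 0], [0, 0, 0], 0],
  ],
)

```text
clock: 7.42
position: [0.4869, -0.1616, 0.2479]
tool_rot: [3.141, -0.001, 0.119]
force: [5.7, 0.6, -0.2]
grip_width: 0.0153
```

Request:
carry_out(
  targets=[
    [[-0.004, 0, 0], [0, 0, 0], 0],
    [[0, 0, 0], [0, 0, 0], 0],
  ],
)

```text
clock: 7.68
position: [0.4862, -0.1618, 0.2481]
tool_rot: [3.141, -0.002, 0.119]
force: [6.0, 1.8, 2.7]
grip_width: 0.0154
```

Contact with the wall shows as 6 N. Next I'll compute the raise-and-lean path about the lip.

```bash
cat >> h.py <<'E'
LIP=np.array([-.055,0,.245])   # lip in tool frame
def tilt(lip,yaw,th):  # TCP pose with scoop lip at lip, leaned back th (lip up +)
    T=np.eye(4); T[:3,:3]=(R.from_euler('z',yaw)*R.from_euler('y',th)*R.from_euler('x',np.pi)).as_matrix()
    T[:3,3]=lip-T[:3,:3]@LIP; return T
def rows(Ts,jaw):
    o=[]
    for A,B in zip(Ts[:-1],Ts[1:]):
        D=np.linalg.inv(A)@B
        o.append([(D[:3,3]/.25).round(4).tolist(),(R.from_matrix(D[:3,:3]).as_rotvec()/np.pi).round(4).tolist(),jaw])
    print(str(o).replace(" ","")); print("final",Ts[-1][:3,3].round(4),R.from_matrix(Ts[-1][:3,:3]).as_euler('xyz').round(3))
E
python3 - <<'E'
from h import *
yaw=.119; ax=np.array([np.cos(yaw),np.sin(yaw),0]); T=mat([.4862,-.1618,.248],[np.pi,0,yaw]); lip0=(T@np.r_[LIP,1])[:3]
print(lip0)
Ts=[]
for k in range(15):
    h=.0024*k; th=np.radians(25)*min(1,k/14)
    Ts.append(tilt(lip0+h*np.array([0,0,1])-ax*h*.364,yaw,th))
rows(Ts,0)
h=.0024*14
U=[Ts[-1],]
for k in range(1,9): U.append(tilt(lip0+[0,0,h+.019*k]-ax*h*.364+ax*.002*min(k,3),yaw,np.radians(25)))
rows(U,0)
E
```

```text
[ 0.43158897 -0.16832956  0.003     ]
[[[0.0269,-0.0,-0.0023],[-0.0,-0.0099,-0.0],0],[[0.0266,0.0,-0.0022],[-0.0,-0.0099,-0.0],0],[[0.0263,0.0,-0.002],[-0.0,-0.0099,-0.0],0],[[0.0261,-0.0,-0.0019],[-0.0,-0.0099,-0.0],0],[[0.0258,0.0,-0.0018],[0.0,-0.0099,0.0],0],[[0.0255,0.0,-0.0016],[-0.0,-0.0099,-0.0],0],[[0.0252,-0.0,-0.0015],[-0.0,-0.0099,0.0],0],[[0.0249,-0.0,-0.0013],[0.0,-0.0099,-0.0],0],[[0.0247,0.0,-0.0011],[0.0,-0.0099,-0.0],0],[[0.0244,0.0,-0.0009],[0.0,-0.0099,0.0],0],[[0.0242,-0.0,-0.0007],[-0.0,-0.0099,-0.0],0],[[0.0239,-0.0,-0.0005],[0.0,-0.0099,-0.0],0],[[0.0237,-0.0,-0.0003],[-0.0,-0.0099,-0.0],0],[[0.0234,0.0,-0.0001],[0.0,-0.0099,0.0],0]]
final [ 0.5717 -0.1516  0.2354] [3.142 0.436 0.119]
[[[-0.0249,0.0,-0.0723],[-0.0,-0.0,-0.0],0],[[-0.0249,-0.0,-0.0723],[-0.0,-0.0,-0.0],0],[[-0.0249,-0.0,-0.0723],[-0.0,-0.0,-0.0],0],[[-0.0321,-0.0,-0.0689],[-0.0,-0.0,-0.0],0],[[-0.0321,-0.0,-0.0689],[-0.0,-0.0,-0.0],0],[[-0.0321,-0.0,-0.0689],[-0.0,-0.0,-0.0],0],[[-0.0321,-0.0,-0.0689],[-0.0,-0.0,-0.0],0],[[-0.0321,-0.0,-0.0689],[-0.0,-0.0,-0.0],0]]
final [ 0.5777 -0.1509  0.3874] [3.142 0.436 0.119]
```

Request:
carry_out(
  targets=[
    [[0.027, 0, -0.0023], [0, -0.0099, 0], 0],
    [[0.0266, 0, -0.0022], [0, -0.0099, 0], 0],
    [[0.0263, 0, -0.002], [0, -0.0099, 0], 0],
    [[0.026, 0, -0.0019], [0, -0.0099, 0], 0],
    [[0.0258, 0, -0.0018], [0, -0.0099, 0], 0],
    [[0.0255, 0, -0.0016], [0, -0.0099, 0], 0],
    [[0.0252, 0, -0.0015], [0, -0.0099, 0], 0],
  ],
)

```text
clock: 8.55
position: [0.5314, -0.1564, 0.2469]
tool_rot: [3.141, 0.217, 0.119]
force: [5.2, 1.1, -2.2]
grip_width: 0.0152
```

Request:
carry_out(
  targets=[
    [[0.025, 0, -0.0013], [0, -0.0099, 0], 0],
    [[0.0247, 0, -0.0011], [0, -0.0099, 0], 0],
    [[0.0244, 0, -0.0009], [0, -0.0099, 0], 0],
    [[0.0242, 0, -0.0007], [0, -0.0099, 0], 0],
    [[0.0239, 0, -0.0005], [0, -0.0099, 0], 0],
    [[0.0237, 0, -0.0003], [0, -0.0099, 0], 0],
    [[0.0234, 0, -0.0001], [0, -0.0099, 0], 0],
    [[0, 0, 0], [0, 0, 0], 0],
  ],
)

```text
clock: 9.55
position: [0.5718, -0.1515, 0.2349]
tool_rot: [3.141, 0.435, 0.119]
force: [7.1, 2.7, 3.0]
grip_width: 0.0151
```

Request:
carry_out(
  targets=[
    [[-0.025, 0, -0.072], [0, 0, 0], 0],
    [[-0.025, 0, -0.072], [0, 0, 0], 0],
    [[-0.025, 0, -0.072], [0, 0, 0], 0],
    [[-0.032, 0, -0.069], [0, 0, 0], 0],
    [[-0.032, 0, -0.069], [0, 0, 0], 0],
    [[-0.032, 0, -0.069], [0, 0, 0], 0],
    [[-0.032, 0, -0.069], [0, 0, 0], 0],
    [[-0.032, 0, -0.069], [0, 0, 0], 0],
  ],
)

```text
clock: 10.55
position: [0.5768, -0.151, 0.3883]
tool_rot: [3.142, 0.435, 0.118]
force: [-0.3, -0.1, -1.3]
grip_width: 0.0156
```

Run:
```python
from h import *; from workcell import bot,imaging; import pickle
s=bot.observe(); f=imaging.grab_frame("top"); w=imaging.grab_frame("wrist"); pickle.dump((s,f,w),open("w4.pkl","wb"))
print(s["clock"],s["position"],s["tool_rot"],s["qpos"].round(2),s["force"])
a=cv2.resize(f["pixels"][140:240,250:350],(420,420),interpolation=cv2.INTER_CUBIC)
b=cv2.resize(w["pixels"],(380,285)); b=np.vstack([b,np.zeros((135,380,3),np.uint8)])
cv2.imwrite("pics/w4.png",np.hstack([a,b])[:,:,::-1])
```

```text
10.55 [ 0.576828   -0.1510207   0.38834303] [3.14155163 0.43544831 0.11832475] [-0.32  0.73  0.75  1.56 -0.27  1.41 -0.97] [-0.30612492 -0.10566512 -1.34427823]
```

View pics/w4.png

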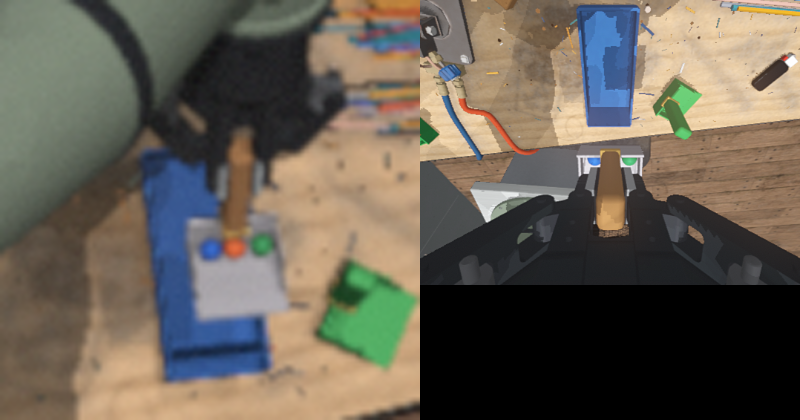

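All three nuggets are in the pan: blue, orange and green sit against the back wall at crop (210,248), (234,248) and (262,245). Next I'll refine the feeder pose from the rim corners seen earlier and plan the carry.

Run:
```python
from h import *; from workcell import bot; import pickle
f=pickle.load(open("f0.pkl","rb"))["top"]
P=lambda x,y,z:ray(f,((x-400+.5)/8-.5+145,(y+.5)/8-.5+145),z)[0]
c=np.array([P(478,85,.125),P(770,72,.125),P(775,350,.125),P(487,365,.125)]); print(c.round(3),"ctr",c.mean(0).round(4))
e=(c[0]+c[1]-c[2]-c[3])/2; g=(c[0]+c[3]-c[1]-c[2])/2
print("yaw",np.arctan2(e[1],e[0]),np.arctan2(-g[0],g[1]),"size",np.linalg.norm(e),np.linalg.norm(g))
t=np.array([P(608,212,.07),P(690,209,.07),P(692,294,.07),P(611,296,.07)]); print("throat",t.mean(0))
print("post top",P(632,462,.125),P(660,492,.125)) 
s=bot.observe(); T=pose(s); lip=(T@np.r_[LIP,1])[:3]; print("lip",lip,T[:3,3])
fc=c.mean(0)
y0=.118; y1=-g[0]/g[1]; y1=np.arctan(y1)
th=np.radians
L1=np.array([fc[0]+.012,fc[1],.20])
Ts=[]; N=16
for k in range(N+1):
    a=k/N; s_=3*a*a-2*a**3
    Ts.append(tilt(lip*(1-s_)+L1*s_+[0,0,.05*4*a*(1-a)],y0+(y1-y0)*s_,th(25-10*s_)))
rows(Ts,0)
```

```text
[[0.611 0.291 0.125]
 [0.618 0.179 0.125]
 [0.51  0.172 0.125]
 [0.502 0.28  0.125]] ctr [0.5604 0.2307 0.125 ]
yaw 0.0791258967527192 0.06949713824227505 size 0.10915557324840879 0.10981636465281827
throat [0.55987127 0.23102844 0.07      ]
post top [0.46606336 0.22390013 0.125     ] [0.45489563 0.21283368 0.125     ]
lip [ 0.42541341 -0.16949613  0.18994173] [ 0.57705544 -0.15133494  0.38925271]
[[[-0.0141,-0.0167,-0.047],[0.0001,0.0006,0.0002],0],[[-0.0009,-0.0473,-0.0495],[0.0002,0.0018,0.0004],0],[[0.0109,-0.0736,-0.0507],[0.0003,0.0027,0.0007],0],[[0.0212,-0.0957,-0.0504],[0.0004,0.0036,0.0009],0],[[0.0299,-0.1134,-0.0486],[0.0005,0.0042,0.0011],0],[[0.037,-0.1268,-0.0453],[0.0005,0.0047,0.0012],0],[[0.0425,-0.136,-0.0406],[0.0005,0.005,0.0013],0],[[0.0462,-0.1408,-0.0346],[0.0005,0.0052,0.0013],0],[[0.0482,-0.1411,-0.0275],[0.0005,0.0052,0.0014],0],[[0.0486,-0.1371,-0.0194],[0.0004,0.005,0.0013],0],[[0.0472,-0.1285,-0.0105],[0.0004,0.0047,0.0012],0],[[0.0443,-0.1154,-0.001],[0.0003,0.0042,0.0011],0],[[0.0398,-0.0977,0.0092],[0.0003,0.0036,0.0009],0],[[0.0339,-0.0755,0.0198],[0.0002,0.0027,0.0007],0],[[0.0265,-0.0486,0.0308],[0.0001,0.0018,0.0005],0],[[0.0178,-0.0172,0.0423],[0.0,0.0006,0.0002],0]]
final [0.6886 0.2388 0.4224] [3.142 0.262 0.069]
```

Request:
carry_out(
  targets=[
    [[-0.014, -0.017, -0.047], [0, 0.0006, 0], 0],
    [[-0.001, -0.047, -0.05], [0, 0.0018, 0.0004], 0],
    [[0.011, -0.074, -0.051], [0, 0.0027, 0.0007], 0],
    [[0.021, -0.096, -0.05], [0, 0.0036, 0.001], 0],
    [[0.03, -0.113, -0.049], [0, 0.0042, 0.001], 0],
    [[0.037, -0.127, -0.045], [0, 0.0047, 0.001], 0],
    [[0.0425, -0.136, -0.041], [0, 0.005, 0.001], 0],
    [[0.046, -0.141, -0.035], [0, 0.005, 0.001], 0],
  ],
)

```text
clock: 11.65
position: [0.6325, 0.0469, 0.4551]
tool_rot: [3.134, 0.348, 0.099]
force: [0.7, -0.4, -1.1]
grip_width: 0.0154
```

Request:
carry_out(
  targets=[
    [[0.048, -0.141, -0.0275], [0.0005, 0.0052, 0.0014], 0],
    [[0.0486, -0.137, -0.019], [0.0005, 0.005, 0.0013], 0],
    [[0.047, -0.1285, -0.0105], [0.0005, 0.0047, 0.0012], 0],
    [[0.044, -0.115, -0.001], [0.0005, 0.0042, 0.001], 0],
    [[0.04, -0.098, 0.009], [0.0005, 0.0036, 0.001], 0],
    [[0.034, -0.0755, 0.02], [0.0005, 0.0027, 0.001], 0],
    [[0.0265, -0.0486, 0.031], [0, 0.0018, 0], 0],
    [[0.018, -0.017, 0.042], [0, 0.0006, 0], 0],
  ],
)

```text
clock: 12.65
position: [0.6859, 0.2401, 0.4183]
tool_rot: [3.136, 0.261, 0.076]
force: [-0.4, -0.1, -2.0]
grip_width: 0.0153
```

Request:
carry_out(
  targets=[
    [[0, 0, 0], [0, 0, 0], 0],
    [[0, 0, 0], [0, 0, 0], 0],
  ],
)

```text
clock: 12.9
position: [0.6859, 0.2389, 0.4196]
tool_rot: [3.136, 0.261, 0.075]
force: [-0.2, -0.2, -1.8]
grip_width: 0.0148
```

Run:
```python
from h import *; from workcell import bot,imaging
s=bot.observe(); T=pose(s); lip=(T@np.r_[LIP,1])[:3]; print(s["clock"],s["tool_rot"],T[:3,3],"lip",lip,s["qpos"].round(2))
yaw=s["tool_rot"][2]; fc=np.array([.560,.231,0])
th0=s["tool_rot"][1]; L=fc+[.012*np.cos(.072),.012*np.sin(.072),.120]
Ts=[T]
for k in range(1,5): Ts.append(tilt(lip+(L-lip)*k/4,yaw+(.072-yaw)*k/4,th0))
rows(Ts,0)
N=8; U=[Ts[-1]]+[tilt(L,.072,th0+(np.radians(-45)-th0)*k/N) for k in range(1,N+1)]
rows(U,0)
f=imaging.grab_frame("top"); a=cv2.resize(f["pixels"][110:240,110:300],(760,520),interpolation=cv2.INTER_CUBIC); cv2.imwrite("pics/t5.png",a[:,:,::-1])
```

```text
12.9 [3.13622232 0.26101749 0.07478282] [0.6859105  0.238893   0.41958947] lip [0.5699723  0.2288872  0.19708505] [-0.72  0.86  0.7   1.16 -0.52  1.55 -1.56]
[[[0.022,0.0024,0.0739],[0.0018,-0.0,0.0002],0],[[0.022,-0.0025,0.0739],[0.0001,-0.0,0.0002],0],[[0.022,-0.0025,0.0739],[0.0001,0.0,0.0002],0],[[0.022,-0.0025,0.0739],[0.0001,0.0,0.0002],0]]
final [0.688  0.2402 0.3425] [3.142 0.261 0.072]
[[[-0.1297,0.0,-0.0203],[-0.0,0.0416,0.0],0],[[-0.1297,0.0,-0.0203],[-0.0,0.0416,0.0],0],[[-0.1297,-0.0,-0.0203],[0.0,0.0416,0.0],0],[[-0.1297,0.0,-0.0203],[-0.0,0.0416,-0.0],0],[[-0.1297,0.0,-0.0203],[0.0,0.0416,0.0],0],[[-0.1297,-0.0,-0.0203],[-0.0,0.0416,0.0],0],[[-0.1297,0.0,-0.0203],[-0.0,0.0416,0.0],0],[[-0.1297,0.0,-0.0203],[0.0,0.0416,-0.0],0]]
final [0.438  0.2222 0.3321] [ 3.142 -0.785  0.072]
```

View pics/t5.png

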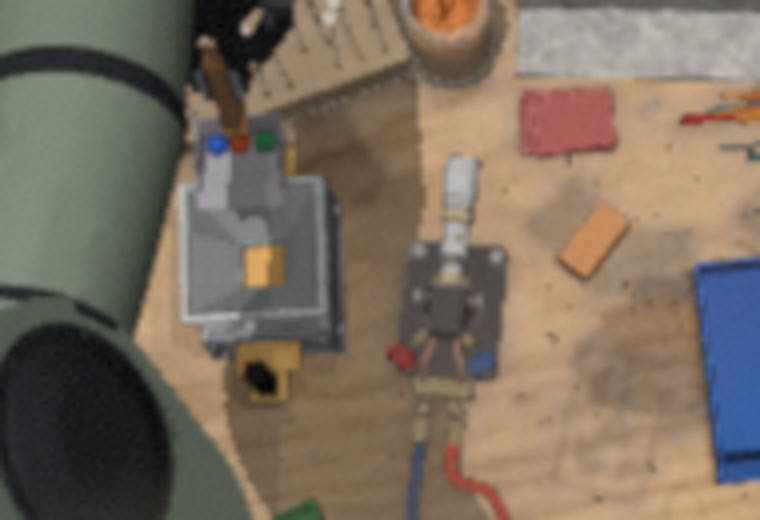

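The nuggets are still in the pan, and the pan is over the hopper's +x half. I have to tilt while lowering so the pan clears the rim.

Run:
```python
from h import *; from workcell import bot
T=pose(bot.observe()); lip=(T@np.r_[LIP,1])[:3]; fc=np.array([.560,.231,0]); L=fc+[.012,.001,0]
Ts=[T]+[tilt(lip+(L+[0,0,.150]-lip)*k/2,.073,.261) for k in (1,2)]
for th,z in [(8,.148),(0,.143),(-8,.135),(-16,.125),(-24,.12),(-32,.12),(-40,.12),(-45,.12)]: Ts.append(tilt(L+[0,0,z],.073,np.radians(th)))
rows(Ts,0)
```

```text
[[[0.0289,-0.0002,0.0903],[0.0018,-0.0001,0.0006],0],[[0.0285,-0.0057,0.0902],[0.0,0.0,-0.0],0],[[-0.1182,0.0,-0.0117],[0.0,0.0386,0.0],0],[[-0.1357,0.0,-0.0013],[0.0,0.0444,0.0],0],[[-0.1385,0.0,0.0109],[-0.0,0.0444,0.0],0],[[-0.1441,0.0,0.0185],[0.0,0.0444,0.0],0],[[-0.144,-0.0,-0.0019],[-0.0,0.0444,0.0],0],[[-0.1385,0.0,-0.0211],[0.0,0.0444,-0.0],0],[[-0.1385,0.0,-0.0211],[-0.0,0.0444,0.0],0],[[-0.0862,-0.0,-0.0154],[-0.0,0.0278,0.0],0]]
final [0.438  0.2222 0.3321] [ 3.142 -0.785  0.073]
```

Request:
carry_out(
  targets=[
    [[0.029, 0, 0.09], [0.002, 0, 0.0006], 0],
    [[0.0285, -0.006, 0.09], [0, 0, 0], 0],
    [[0, 0, 0], [0, 0, 0], 0],
    [[-0.118, 0, -0.012], [0, 0.0386, 0], 0],
    [[-0.1357, 0, -0.001], [0, 0.0444, 0], 0],
    [[-0.1385, 0, 0.011], [0, 0.0444, 0], 0],
    [[-0.144, 0, 0.0185], [0, 0.0444, 0], 0],
    [[-0.144, 0, -0.002], [0, 0.0444, 0], 0],
  ],
)

```text
clock: 13.95
position: [0.5217, 0.2289, 0.3666]
tool_rot: [-3.139, -0.423, 0.073]
force: [1.1, 1.6, -1.4]
grip_width: 0.015
```

Request:
carry_out(
  targets=[
    [[-0.1385, 0, -0.021], [0, 0.0444, 0], 0],
    [[-0.1385, 0, -0.021], [0, 0.0444, 0], 0],
    [[-0.086, 0, -0.015], [0, 0.0278, 0], 0],
    [[0, 0, 0], [0, 0, 0], 0],
    [[0, 0, 0], [0, 0, 0], 0],
    [[0, 0, 0], [0, 0, 0], 0],
  ],
)

```text
clock: 14.7
position: [0.4699, 0.2342, 0.3597]
tool_rot: [3.135, -0.625, 0.073]
force: [0.4, 0.8, -1.4]
grip_width: 0.015
```

Run:
```python
from h import *; from workcell import bot,imaging
s=bot.observe(); T=pose(s); lip=(T@np.r_[LIP,1])[:3]; print(s["clock"],s["tool_rot"],T[:3,3],"lip",lip,s["qpos"].round(2),s["force"])
f=imaging.grab_frame("top")["pixels"][140:220,140:210]; g=imaging.grab_frame("scene")["pixels"][130:280,130:290]
a=cv2.resize(f,(350,400),interpolation=cv2.INTER_CUBIC); b=cv2.resize(g,(427,400),interpolation=cv2.INTER_CUBIC); cv2.imwrite("pics/t6.png",np.hstack([a,b])[:,:,::-1])
```

```text
14.7 [ 3.13511499 -0.62547195  0.07264047] [0.46988549 0.23420294 0.35973787] lip [0.56859178 0.23979444 0.12892235] [-1.4   0.56  0.99  2.16 -1.11  0.17 -1.06] [ 0.37640863  0.83092485 -1.44024801]
```

View pics/t6.png

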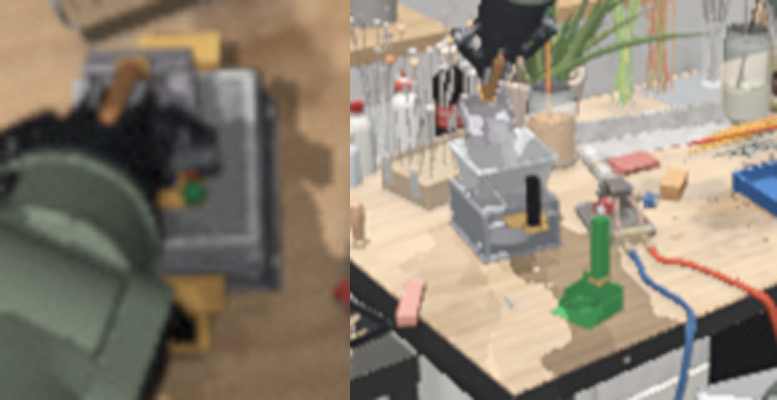

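Green and orange are visible in the hopper's throat, and the scoop looks empty. Joint 6 reached its limit at a 36° tilt, which was enough. Now I'll withdraw and level the scoop.

Run:
```python
from h import *; from workcell import bot
T=pose(bot.observe()); lip=(T@np.r_[LIP,1])[:3]; th0=-.6255
Ts=[T]+[tilt(lip+np.array([.002*k,-.002*k,.012*k]),.073,th0*(1-max(0,k-1)/7)) for k in range(1,9)]
rows(Ts,0)
```

```text
[[[0.0342,0.0154,-0.0345],[0.0022,-0.0,-0.0001],0],[[0.1207,0.0086,-0.011],[-0.0,-0.0284,-0.0],0],[[0.1175,0.0086,-0.0139],[0.0,-0.0284,-0.0],0],[[0.114,0.0086,-0.0166],[0.0,-0.0284,-0.0],0],[[0.1103,0.0086,-0.0188],[-0.0,-0.0284,-0.0],0],[[0.1064,0.0086,-0.0208],[-0.0,-0.0284,-0.0],0],[[0.1024,0.0086,-0.0224],[0.0,-0.0284,-0.0],0],[[0.0982,0.0086,-0.0236],[-0.0,-0.0284,-0.0],0]]
final [0.6394 0.2278 0.4699] [3.142 0.    0.073]
```

Request:
carry_out(
  targets=[
    [[0.034, 0.015, -0.0345], [0.002, 0, 0], 0],
    [[0.12, 0.0086, -0.011], [0, -0.0284, 0], 0],
    [[0.1175, 0.0086, -0.014], [0, -0.0284, 0], 0],
    [[0.114, 0.0086, -0.0166], [0, -0.0284, 0], 0],
    [[0.11, 0.0086, -0.019], [0, -0.0284, 0], 0],
    [[0.1064, 0.0086, -0.021], [0, -0.0284, 0], 0],
    [[0.1024, 0.0086, -0.0224], [0, -0.0284, 0], 0],
    [[0.098, 0.0086, -0.0236], [0, -0.0284, 0], 0],
  ],
)

```text
clock: 15.8
position: [0.6395, 0.2275, 0.4702]
tool_rot: [3.139, 0.002, 0.071]
force: [-1.1, 0.5, -1.3]
grip_width: 0.015
```

Request:
carry_out(
  targets=[
    [[0, 0, 0], [0, 0, 0], 0],
    [[0, 0, 0], [0, 0, 0], 0],
  ],
)

```text
clock: 16.05
position: [0.6384, 0.2277, 0.4695]
tool_rot: [3.14, -0.002, 0.072]
force: [0.9, -0.1, -1.4]
grip_width: 0.0154
```

Run:
```python
from h import *; from workcell import bot,imaging
s=bot.observe(); T=pose(s); print(s["clock"],s["tool_rot"],T[:3,3],s["qpos"].round(2),s["force"],s["qd"].round(3))
A=plan(T,mat([.475,-.02,.36],[np.pi,0,.0]),10,0)
plan(A,mat([.475,-.02,.252],[np.pi,0,.0]),6,0)
```

```text
16.05 [ 3.14037962e+00 -1.71690281e-03  7.15528630e-02] [0.63838042 0.22765403 0.46945851] [-1.    0.83  1.14  1.4  -0.75  1.38 -1.35] [ 0.93011151 -0.1366754  -1.44577201] [-0.022 -0.006  0.002  0.012 -0.004  0.002  0.004]
max turn deg/row 0.4
[[[-0.0723,0.0941,0.0438],[0.0,-0.0001,0.0023],0],[[-0.0717,0.0946,0.0438],[0.0,-0.0001,0.0023],0],[[-0.071,0.0951,0.0438],[0.0,-0.0001,0.0023],0],[[-0.0703,0.0956,0.0438],[0.0,-0.0001,0.0023],0],[[-0.0696,0.0961,0.0438],[0.0,-0.0001,0.0023],0],[[-0.0689,0.0966,0.0438],[0.0,-0.0001,0.0023],0],[[-0.0682,0.0971,0.0438],[0.0,-0.0001,0.0023],0],[[-0.0675,0.0976,0.0438],[0.0,-0.0001,0.0023],0],[[-0.0668,0.0981,0.0438],[0.0,-0.0001,0.0023],0],[[-0.0661,0.0986,0.0438],[0.0,-0.0001,0.0023],0]]
max turn deg/row 0.0
[[[0.0,-0.0,0.072],[0.0,0.0,0.0],0],[[0.0,-0.0,0.072],[0.0,0.0,0.0],0],[[0.0,-0.0,0.072],[0.0,0.0,0.0],0],[[0.0,-0.0,0.072],[0.0,0.0,0.0],0],[[0.0,-0.0,0.072],[0.0,0.0,0.0],0],[[0.0,-0.0,0.072],[0.0,0.0,0.0],0]]
```

Request:
carry_out(
  targets=[
    [[-0.072, 0.094, 0], [0, 0, 0.0023], 0],
    [[-0.0717, 0.0946, 0], [0, 0, 0.0023], 0],
    [[-0.071, 0.095, 0], [0, 0, 0.0023], 0],
    [[-0.07, 0.0956, 0], [0, 0, 0.0023], 0],
    [[-0.0696, 0.096, 0], [0, 0, 0.0023], 0],
    [[-0.069, 0.0966, 0.088], [0, 0, 0.0023], 0],
    [[-0.068, 0.097, 0.088], [0, 0, 0.0023], 0],
    [[-0.0675, 0.0976, 0.088], [0, 0, 0.0023], 0],
  ],
)

```text
clock: 17.05
position: [0.5066, 0.0299, 0.4029]
tool_rot: [3.141, -0.002, 0.016]
force: [0.0, -0.3, -1.3]
grip_width: 0.015
```

Request:
carry_out(
  targets=[
    [[-0.067, 0.098, 0.088], [0, 0, 0.0023], 0],
    [[-0.066, 0.0986, 0.088], [0, 0, 0.0023], 0],
    [[0, 0, 0.1], [0, 0, 0], 0],
    [[0, 0, 0.1], [0, 0, 0], 0],
    [[0, 0, 0.1], [0, 0, 0], 0],
    [[0, 0, 0.08], [0, 0, 0], 0],
    [[0, 0, 0.032], [0, 0, 0], 0],
    [[0, 0, 0], [0, 0, 0], 0],
  ],
)

```text
clock: 18.05
position: [0.4754, -0.0193, 0.2569]
tool_rot: [3.141, -0.001, 0.001]
force: [0.6, -0.5, -0.9]
grip_width: 0.0155
```

Run:
```python
from h import *; from workcell import bot,imaging
s=bot.observe(); print(s["clock"],s["tool_rot"],s["position"],s["qpos"].round(2),s["force"],s["qd"].round(3))
```

```text
18.05 [ 3.14081523e+00 -1.16332773e-03  7.82498624e-04] [ 0.47537426 -0.01927051  0.25685154] [-0.72  0.76  0.92  2.13 -0.96  0.73 -0.72] [ 0.63904245 -0.52322976 -0.87212638] [-0.004 -0.01   0.016 -0.011  0.011  0.011 -0.01 ]
```

Request:
carry_out(
  targets=[
    [[0, 0, 0.02], [0, 0, 0], 0],
    [[0, 0, 0.016], [0, 0, 0], 0],
    [[0, 0, 0.006], [0, 0, 0], 0],
    [[0, 0, 0], [0, 0, 0], 0],
  ],
)

```text
clock: 18.55
position: [0.4757, -0.0195, 0.2462]
tool_rot: [3.141, -0.001, 0.0]
force: [-0.6, -0.2, 0.2]
grip_width: 0.0154
```

Request:
carry_out(
  targets=[
    [[0, 0, 0.004], [0, 0, 0], 0],
    [[0, 0, 0], [0, 0, 0], 0],
  ],
)

```text
clock: 18.8
position: [0.4757, -0.0194, 0.2452]
tool_rot: [3.141, -0.001, 0.001]
force: [-0.3, 0.2, -1.5]
grip_width: 0.015
```

Request:
carry_out(
  targets=[
    [[0, 0, 0.003], [0, 0, 0], 0],
    [[0, 0, 0], [0, 0, 0], 0],
  ],
)

```text
clock: 19.05
position: [0.4759, -0.0195, 0.2448]
tool_rot: [3.141, -0.002, 0.001]
force: [0.8, 1.0, 8.3]
grip_width: 0.0149
```

Request:
carry_out(
  targets=[
    [[0, 0, 0], [0, 0, 0], 0.3],
    [[0, 0, 0], [0, 0, 0], 0.6],
    [[0, 0, 0], [0, 0, 0], 0.8],
    [[0, 0, 0], [0, 0, 0], 0.8],
    [[0, 0, -0.06], [0, 0, 0], 0.8],
    [[0, 0, -0.14], [0, 0, 0], 0.8],
    [[0, 0, -0.18], [0, 0, 0], 0.8],
    [[0, 0, -0.18], [0, 0, 0], 0.8],
  ],
)

```text
clock: 20.05
position: [0.4751, -0.0197, 0.3867]
tool_rot: [3.141, -0.001, -0.0]
force: [0.3, -0.0, 0.9]
grip_width: 0.0683
```

Request:
carry_out(
  targets=[
    [[-0.1, -0.04, -0.04], [0, 0, 0], 0.8],
    [[-0.1, -0.08, 0], [0, 0, 0], 0.8],
    [[-0.03, -0.15, 0], [0, 0, 0], 0.8],
    [[0, -0.15, 0], [0, 0, 0], 0.8],
    [[0, -0.15, 0], [0, 0, 0], 0.8],
    [[0, -0.15, 0], [0, 0, 0], 0.8],
    [[0, 0, 0], [0, 0, 0], 0.8],
    [[0, 0, 0], [0, 0, 0], 0.8],
  ],
)

```text
clock: 21.05
position: [0.4177, 0.1599, 0.3948]
tool_rot: [3.141, -0.001, 0.0]
force: [-0.0, -0.3, 0.1]
grip_width: 0.0683
```

Run:
```python
from h import *; from workcell import bot,imaging; import pickle
s=bot.observe(); w=imaging.grab_frame("wrist"); w["cam_to_world"]=pose(s)@w["mount"]; f=imaging.grab_frame("top"); pickle.dump((w,f),open("w7.pkl","wb"))
print(s["clock"],s["tool_rot"],s["position"],s["qpos"].round(2))
print(proj(w,[[.465,.224,.125],[.465,.224,.105],[.56,.231,.07]]))
a=cv2.resize(w["pixels"],(500,375),interpolation=cv2.INTER_CUBIC); b=cv2.resize(f["pixels"][140:265,180:280],(300,375),interpolation=cv2.INTER_CUBIC); cv2.imwrite("pics/w7.png",np.hstack([a,b])[:,:,::-1])
```

```text
21.05 [ 3.14121104e+00 -1.48299038e-03  5.14704372e-05] [0.41773664 0.15994861 0.39478117] [-1.4   0.62  1.32  2.09 -0.73  1.01 -1.26]
[[179.08139754 139.31270264]
 [184.9414902  137.53733949]
 [179.80502998  31.12028757]]
```

View pics/w7.png

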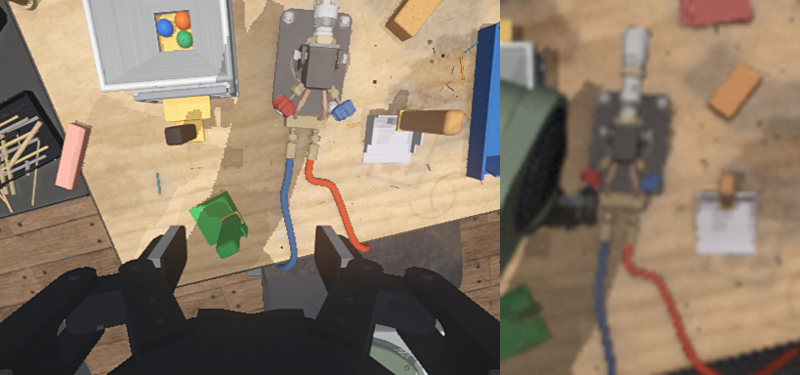

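The scoop stands upright on the bench and all three nuggets lie in the throat with the gate shut. The post top is at full-frame (179,137), against a predicted (179,139). I'll check the green look-alike's clearance and plan the approach.

Run:
```python
from h import *; from workcell import bot; import pickle
w,f=pickle.load(open("w7.pkl","rb"))
k=512/500
P=lambda x,y,z:ray(w,(x*k,y*k),z)[0].round(3)
print("lookalike base",P(195,210,0),P(228,192,0),P(245,225,0),"handle top",P(230,252,.12),"handle foot",P(235,215,.03))
hsv=cv2.cvtColor(w["pixels"],cv2.COLOR_RGB2HSV); m=cv2.inRange(hsv,(0,0,0),(179,255,75)); b=np.zeros_like(m); b[120:152,165:208]=m[120:152,165:208]
n,l,st,c=cv2.connectedComponentsWithStats(b); i=1+st[1:,4].argmax(); print(st[i],c[i],ray(w,c[i],.12)[0])
s=bot.observe(); T=pose(s); print(s["position"])
A=plan(T,mat([.465,.224,.36],[np.pi,0,.072]),4,.8); plan(A,mat([.465,.224,.261],[np.pi,0,.072]),4,.8)
```

```text
lookalike base [0.354 0.237 0.   ] [0.38 0.19 0.  ] [0.331 0.167 0.   ] handle top [0.353 0.18  0.12 ] handle foot [0.358 0.18  0.03 ]
[183 129   5   1   5] [185. 129.] [0.4731514  0.21975535 0.12      ]
[0.41786639 0.15960414 0.39466312]
max turn deg/row 1.0
[[[0.047,-0.0644,0.0347],[0.0,-0.0001,-0.0058],0.8],[[0.0482,-0.0636,0.0347],[0.0,-0.0001,-0.0058],0.8],[[0.0494,-0.0627,0.0347],[0.0,-0.0001,-0.0058],0.8],[[0.0505,-0.0618,0.0347],[0.0,-0.0001,-0.0058],0.8]]
max turn deg/row 0.0
[[[0.0,-0.0,0.099],[0.0,0.0,0.0],0.8],[[0.0,-0.0,0.099],[0.0,0.0,0.0],0.8],[[0.0,-0.0,0.099],[0.0,0.0,0.0],0.8],[[0.0,-0.0,0.099],[0.0,0.0,0.0],0.8]]
```

Request:
carry_out(
  targets=[
    [[0.047, -0.064, 0.035], [0, 0, -0.0058], 0.8],
    [[0.048, -0.0636, 0.035], [0, 0, -0.0058], 0.8],
    [[0.049, -0.063, 0.035], [0, 0, -0.0058], 0.8],
    [[0.0505, -0.062, 0.035], [0, 0, -0.0058], 0.8],
    [[0, 0, 0], [0, 0, 0], 0.8],
    [[0, 0, 0], [0, 0, 0], 0.8],
  ],
)

```text
clock: 21.9
position: [0.4648, 0.2246, 0.3594]
tool_rot: [3.141, -0.001, 0.073]
force: [-0.3, -0.1, 0.1]
grip_width: 0.0684
```

Run:
```python
from h import *; from workcell import bot,imaging; import pickle
s=bot.observe(); w=imaging.grab_frame("wrist"); w["cam_to_world"]=pose(s)@w["mount"]; pickle.dump(w,open("w8.pkl","wb"))
print(s["clock"],s["tool_rot"],s["position"],s["qpos"].round(2))
px=proj(w,[[.465,.224,.125]])[0]; print(px)
print(ray(w,px+[0,10],.125)-ray(w,px,.125))
x,y=px.astype(int); g=w["pixels"].max(2); cr=g[y-50:y+60,x-50:x+50]
m=(cr<70).astype(np.uint8); n,l,st,c=cv2.connectedComponentsWithStats(m); 
for i in range(1,n):
    if st[i,4]>60: print(st[i]+[x-50,y-50,0,0,0],(c[i]+[x-50,y-50]).round(1))
np.set_printoptions(linewidth=200)
print(g[y-36:y+40:3,x],"\n",g[y,x-36:x+37:3])
```

```text
21.9 [ 3.14062548e+00 -1.29802288e-03  7.27377908e-02] [0.46482467 0.22464301 0.35937642] [-1.32  0.74  1.17  1.97 -0.82  1.01 -1.25]
[256.85020861 206.35870315]
[[-0.00796887 -0.00057793  0.        ]]
[246 179  19  35 583] [254.7 196.7]
[182 145 185  62  63  62  62  63  63  64  68  67  66  64  62 154 169 165 167 171 173 167 161 170 172 172] 
 [209 166 159 161 161 164 165 155 159  64  64  64  66  67  72 116 172 175 174 172 168 169 168 171 176]
```

Request:
carry_out(
  targets=[
    [[0.01, -0.004, 0.1], [0, 0, 0], 0.8],
    [[0, 0, 0.12], [0, 0, 0], 0.8],
    [[0, 0, 0.11], [0, 0, 0], 0.8],
    [[0, 0, 0.064], [0, 0, 0], 0.8],
    [[0, 0, 0], [0, 0, 0], 0.8],
    [[0, 0, 0], [0, 0, 0], 0.8],
  ],
  force=80,
)

```text
clock: 22.7
position: [0.4676, 0.2262, 0.2617]
tool_rot: [3.141, -0.002, 0.073]
force: [1.6, -0.2, 1.3]
grip_width: 0.0686
```

Request:
carry_out(
  targets=[
    [[0, 0, 0], [0, 0, 0], 0],
    [[0, 0, 0], [0, 0, 0], 0],
    [[0, 0, 0], [0, 0, 0], 0],
    [[0, 0, 0], [0, 0, 0], 0],
    [[0, 0, 0], [0, 0, 0], 0],
    [[0, 0, 0], [0, 0, 0], 0],
  ],
  force=80,
)

```text
clock: 23.45
position: [0.4674, 0.2259, 0.2612]
tool_rot: [3.141, -0.002, 0.073]
force: [-1.6, -2.6, 7.8]
grip_width: 0.0153
```

Request:
carry_out(
  targets=[
    [[-0.016, 0, 0], [0, 0, 0], 0],
    [[-0.02, 0, 0], [0, 0, 0], 0],
    [[-0.024, 0, 0], [0, 0, 0], 0],
    [[-0.024, 0, 0], [0, 0, 0], 0],
    [[-0.024, 0, 0], [0, 0, 0], 0],
    [[-0.02, 0, 0], [0, 0, 0], 0],
    [[-0.016, 0, 0], [0, 0, 0], 0],
    [[0, 0, 0], [0, 0, 0], 0],
  ],
)

```text
clock: 24.45
position: [0.4318, 0.2232, 0.2612]
tool_rot: [3.141, -0.003, 0.073]
force: [6.5, -5.3, 2.4]
grip_width: 0.0147
```

Run:
```python
from h import *; from workcell import bot
s=bot.observe(); print(s["clock"],s["tool_rot"],s["position"],s["force"],s["grip_width"],np.linalg.norm(s["position"][:2]-[.4674,.2259]))
```

```text
24.45 [ 3.14052274 -0.00338779  0.07299645] [0.4317635  0.22321925 0.26120682] [ 6.54161118 -5.30114829  2.38206059] 0.014742768252105404 0.03573718946590484
```

Request:
carry_out(
  targets=[
    [[-0.009, 0, 0], [0, 0, 0], 0],
    [[-0.008, 0, 0], [0, 0, 0], 0],
    [[0, 0, 0], [0, 0, 0], 0],
    [[0, 0, 0], [0, 0, 0], 0],
    [[0, 0, 0], [0, 0, 0], 0],
    [[0, 0, 0], [0, 0, 0], 0],
  ],
)

```text
clock: 25.2
position: [0.4277, 0.2229, 0.2612]
tool_rot: [3.14, -0.004, 0.073]
force: [7.5, -3.7, 3.1]
grip_width: 0.015
```

Run:
```python
from h import *; from workcell import bot,imaging
s=bot.observe(); print(s["clock"],s["tool_rot"],s["position"],s["force"],s["grip_width"],np.linalg.norm(s["position"][:2]-[.4674,.2259]))
w=imaging.grab_frame("wrist")["pixels"]; f=imaging.grab_frame("top")["pixels"]; g=imaging.grab_frame("scene")["pixels"]
a=cv2.resize(w,(400,300)); b=cv2.resize(f[130:230,130:263],(400,300),interpolation=cv2.INTER_CUBIC); c=cv2.resize(g[150:270,130:290],(400,300),interpolation=cv2.INTER_CUBIC)
d=cv2.resize(w[0:150,150:350],(400,300),interpolation=cv2.INTER_CUBIC)
cv2.imwrite("pics/w9.png",np.vstack([np.hstack([a,b]),np.hstack([c,d])])[:,:,::-1])
```

```text
25.2 [ 3.14045318 -0.00356629  0.07295212] [0.42774695 0.22290389 0.26117489] [ 7.45197551 -3.70974993  3.14368854] 0.014988870812434966 0.03976607879718032
```

View pics/w9.png

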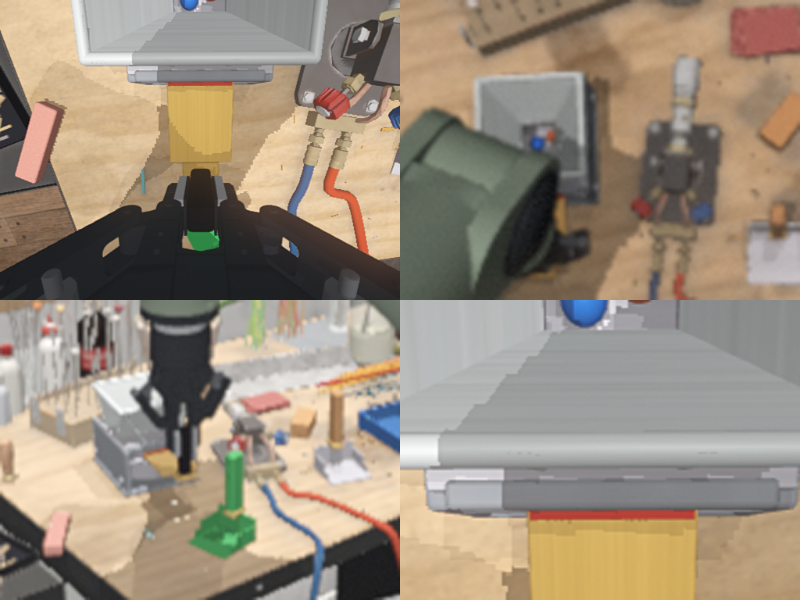

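The red line is just clear of the bridge, in the lower-right crop at row ~515. Blue and orange show through the throat, so I'll triangulate blue to see whether it is down in the dish or still in the throat.

Run:
```python
from h import *; from workcell import bot,imaging
s=bot.observe(); w=imaging.grab_frame("wrist"); w["cam_to_world"]=pose(s)@w["mount"]; f=imaging.grab_frame("top")
def blobs(fr,lo,hi,box):
    hsv=cv2.cvtColor(fr["pixels"],cv2.COLOR_RGB2HSV); m=cv2.inRange(hsv,lo,hi); b=np.zeros_like(m); x0,y0,x1,y1=box; b[y0:y1,x0:x1]=m[y0:y1,x0:x1]
    n,l,st,c=cv2.connectedComponentsWithStats(b); return [(st[i],c[i].round(1)) for i in range(1,n) if st[i,4]>3]
cols=[("blue",(100,120,60),(125,255,255)),("orange",(2,120,80),(16,255,255)),("green",(45,100,50),(85,255,255))]
for n,lo,hi in cols:
    for nm,fr,box in (("top",f,(150,150,200,200)),("wrist",w,(200,0,290,40))):
        for st,c in blobs(fr,lo,hi,box):
            print(n,nm,st,c,[ray(fr,c,z)[0].round(3).tolist() for z in (.078,.05,.02)])
print("ctr proj top",proj(f,[[.56,.231,.07],[.56,.231,.02]]),"wrist",proj(w,[[.56,.231,.07],[.56,.231,.02]]))
```

```text
blue top [174 176   4   4  14] [175.3 177.5] [[0.554, 0.231, 0.078], [0.56, 0.236, 0.05], [0.567, 0.241, 0.02]]
blue wrist [231   0  22  13 230] [241.7   5.1] [[0.544, 0.238, 0.078], [0.553, 0.24, 0.05], [0.563, 0.242, 0.02]]
orange top [179 174   2   3   4] [179.8 175. ] [[0.562, 0.217, 0.078], [0.569, 0.222, 0.05], [0.576, 0.227, 0.02]]
orange top [182 195   3   2   5] [183.2 195.6] [[0.496, 0.203, 0.078], [0.502, 0.208, 0.05], [0.508, 0.213, 0.02]]
orange wrist [266   0   8   1   8] [269.5   0. ] [[0.547, 0.225, 0.078], [0.557, 0.225, 0.05], [0.567, 0.224, 0.02]]
ctr proj top [[175.85499143 176.10418025]
 [178.34935421 179.75827811]] wrist [[258.72296786 -24.76546913]
 [258.09039922  11.87953786]]
```

Both rays for blue agree at z≈0.02 near (0.565,0.242), and orange is near (0.57,0.226). So both are in the dish, within 15 mm of its middle. The gate is held at 39.8 mm, so I'm handing in.

```bash
python3 -c "
from workcell import bot,job
s=bot.observe(); print(s['clock'],s['position'],s['force'],s['grip_width']); print(job.job_done())"
```

```text
25.45 [0.42775693 0.22288898 0.26119458] [ 6.50946208 -4.40425817  4.04567263] 0.015064082965612102
the job is handed in; nothing more can be done
None
```

I scooped up all three nuggets and tipped them into the hopper with the gate shut. I then stood the scoop upright at about (0.476, -0.020) on the clear bench and let go. After that I pulled the gate to half travel and handed in at 25.5 s, still gripping the post.

**Gate:** the last readings put it at 39.8 mm of travel, with about 6.5–7.5 N of spring force (7 N expected). The red line shows just clear of the bridge. The gate never went near the far stop.

**Nuggets:** before the pull, a picture showed all three in the throat. Afterwards, rays from two cameras put blue and orange at dish height, roughly 10–15 mm from its middle. I could not see green after the drop, so only two nuggets are confirmed in the dish. In the wrist view blue was partly cut off at the picture's edge and orange barely showed, so those positions are rough.

**Other points:**
- **Tipping:** I aimed for 45°, but joint 6 came to about its lower limit and the scoop stopped at 36°. All the nuggets still went in.
- **Force on the post:** a sideways force of about 4–5 N remained while holding the gate.
- **Things to leave alone:** I kept clear of the stamp, cork, lighter and green look-alikes by planned clearance, but did not measure their positions again at the end.
- **Pictures:** I viewed 11, one over the budget.

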